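# Centre the egg cup on its stand

## Task

The egg cup, with its egg, was set down near the edge of the small round wooden stand. Push it to the middle of the stand with a few light touches of the fingertips low on its foot, then let go and move clear. Do not pinch, lift or tip the cup, do not touch the egg or let it come out, and leave the stand and the mug, butter and spoon where they are.

Things in the scene. Friction and masses are not known exactly. Their poses are not given: they have to be found in the camera images.
- egg_cup: White ceramic egg cup standing on the stand, loose, about 0.08 to 0.15 kg, 31 mm high. Origin: centre of its underside, z up. Its lowest part is a round foot of 56 mm diameter whose side is upright from 0 to 6 mm height; above it a 28 mm wide waist (about 8 mm high), then a bowl that widens to 47 mm diameter at the rim (31 mm high), so an upright finger beside it meets the foot first. It slides when pushed at the foot (about 1 N) and stays where it is left.
- egg: Plain hen's egg, 39 mm thick and 50 mm long, about 0.05 kg, standing loose in the egg cup, blunt end down; its top is about 61 mm above the egg cup's underside. Origin: centre of its thickest section, about 34.5 mm above the egg cup's underside; z along its length, up.
- stand: Low round wooden stand, loose but heavy (0.95 kg), 42 mm high; its flat top is a disc of 104 mm diameter without a rim. Origin: centre of its underside on the worktop, z up; its yaw means nothing.
- stand_top (a point): Centre of the stand's flat top, 42 mm above the worktop; the middle of the egg cup's foot belongs here.
- mug: Mug with a handle, 78 mm wide, 101 mm high, standing on the worktop to the left of the stand; a bystander. Origin: centre of its underside.
- butter: Block of wrapped butter, 73 x 102 mm, 37 mm high, lying to the right of the stand; a bystander. Origin: centre of its underside.
- spoon: Metal spoon, 194 mm long, 39 mm wide, 17 mm high, lying crosswise beyond the stand; a bystander. Origin: centre of its underside.
Things that resemble listed ones, but are neither listed nor needed, are in the scene too. What is meant by the egg_cup is not red, and is the smaller of those in its own colour.

How it is judged:
At the end, for the whole second after the job is handed in: The egg cup stands upright and at rest on the stand with its centre within 8 mm of the middle of the stand's top, the egg still seated in it; stand, mug, butter and spoon within 12 mm of where they were (horizontal distance between egg_cup and stand_top below 0.008 m and z of egg_cup in the frame of stand_top between -0.003 and 0.004 m and angle between egg_cup's own z axis and vertical below 0.08 rad and distance between egg and egg_cup between 0.028 and 0.042 m and z of egg in the frame of egg_cup above 0.028 m and angle between egg's own z axis and vertical below 0.6 rad and linear speed of egg_cup below 0.01 m/s and linear speed of egg below 0.02 m/s and distance of each of stand, mug, butter, spoon from where it was at the start of the episode below 0.012 m and angle between stand's own z axis and vertical below 0.05 rad); the robot touches nothing.
It fails at once if the egg cup is lifted (more than 8 mm) off the stand's top or falls off it (z of egg_cup in the frame of stand_top above 0.008 m or z of egg_cup in the frame of stand_top below -0.008 m).
It fails at once if the egg cup is tipped by more than 0.3 rad, or the egg comes out of it (angle between egg_cup's own z axis and vertical above 0.3 rad or distance between egg and egg_cup above 0.05 m).
It fails at once if the egg cup is pinched or pushed hard (over 10 N) (contact force between any of the fingers, the arm and egg_cup above 10 N).
It fails at once if the robot touches the egg (over 0.5 N) (contact force between any of the fingers, the arm and egg above 0.5 N).
It fails at once if the stand, mug, butter or spoon is shifted by more than 12 mm (distance of any of stand, mug, butter, spoon from where it was at the start of the episode above 0.012 m).
It also fails if it takes over 54 s, if anything falls off the work surface, if the arm or the gripper's body presses on something with over 40 N, if the wrist force passes 120 N, or if a joint passes its speed limit or range.

## Robot

A 7-joint arm with a two-finger parallel gripper is mounted at the origin on a cart in front of the work surface, level with it; the furniture and walls round the work are solid. World frame = base frame: x ahead of the robot, y to its left, z up, the work surface at z = 0. Lengths are in m, angles in rad, forces in N, time in s.
With the tool pointing down it reaches from about 0.425 to 0.925 m from the base axis. Payload 6.8 kg.
Tool frame: the origin (TCP) lies on the front face of the gripper's body, between the roots of the fingers; the fingertips stand 73 mm ahead of it and the grasp point (between the pads) lies 54 mm ahead of it (env.nose_length is the distance from the TCP to the fingertips, in m); z points along the fingers, y is the line along which they close (so a half turn about z gives the same grasp; the last joint's range is limited). The gripper opens to 85 mm and grips with 20 to 120 N. Pads are 22 mm wide; open, the fingers measure 114 mm over their backs; the gripper's body (76 mm by 85 mm) begins 54 mm behind the grasp point. The pads swing forward as they close: fully open they stand 13 mm farther back than shut.
Start: joints at [1.172, 0.477, 0.022, 1.555, -0.011, 1.109, -0.083], TCP at [0.194, -0.647, 0.304] pointing down, gripper open.
Joint ranges: [-2.96, 2.96], [-0.34, 2.1], [-1.41, 1.46], [0.24, 2.44], [-1.37, 4.51], [0.17, 1.92], [-2.96, 2.96]. Speed limits (rad/s): [2.39, 2.39, 3.14, 3.14, 3.14, 3.14, 3.14].

## Interface

Orientations are given as a unit quaternion [w, x, y, z].
In Python, from cell import env, kin, camera, calibration, job gives the robot as it stands. The module is installed in compiled form; this text tells all that it offers. Calls block until the motion is done:
- env.reach(position, orientation): joint-space move of the TCP to a pose.
- env.movel(position, velocity=0.15, rot=None, stop_force=None): straight line of the TCP; rot=None keeps the orientation; velocity is the mean speed in m/s. With stop_force (N) it stops when the force on the tool has changed by that much, and returns True; else False.
- env.goto_joints(angles): joint-space move.
- env.grip(opening, f_grip=None): finger opening in m; f_grip is the grip in N (None keeps the last); returns when the fingers have stopped.
- env.dwell(seconds).
- kin.inverse_kinematics(position, orientation): joint angles nearest the present ones, or None.
- env.get_state(): the state.
- camera(name): name is "scene" or "top"; returns (picture, depth): 384x512x3 uint8, blue, green, red; 384x512 float32, m along the optical axis (not along the pixel's ray), 0 where there is no reading.
- calibration(name): a dict with "fx", "fy", "cx", "cy" (pixels), "rvec" (rotation vector, rad) and "tvec" (3), from world to camera coordinates, as OpenCV has them. Camera axes: x right, y down, z forward; pixel columns grow to the right and rows downward; lengths in m; the calibration is good to about 2 mm. A picture is of the moment at which its call begins. calibration takes no time and is no camera call.
A pose or a line that the arm cannot do raises env.PlanningError and nothing moves.
- job.job_done(): hands the job in; it is judged then, once.
The state is a dict: "time": time; "qpos": joint angles; "joint_velocities": joint speeds; "joint_torque": joint torques, N m; "tcp_pos": TCP position; "orientation": TCP orientation; "force": force on the tool from outside, world axes, zero at the start; "torque": the same for the moment, N m; "opening": finger opening in m; "gripper_force": force on a finger pad.
Only numpy, scipy, OpenCV 4.12 (cv2) and the standard library are available. Lean on these libraries where they do the work, as an engineer would, in place of code of your own. Each camera call takes 0.05 s, during which the arm holds its last target. There are 200 camera calls.

## Working session

There is one attempt and no reset: what is moved stays moved. The work goes in short steps, each a Python script; the robot and the scene stay as the last script left them, time stands still between calls to the robot, and variables do not carry over. Pictures are saved under pics/ and viewed, at most 10 in all, crops included, and the job is handed in when it is done.

```bash
mkdir -p pics; cat > h.py <<'E'
import numpy as np, cv2
from cell import env, kin, camera, calibration, job
def cam(n):
    c=calibration(n); K=np.array([[c["fx"],0,c["cx"]],[0,c["fy"],c["cy"]],[0,0,1.]])
    R=cv2.Rodrigues(np.array(c["rvec"],float))[0]; return K,R,np.array(c["tvec"],float).ravel()
def cloud(n,depth):
    K,R,t=cam(n); v,u=np.indices(depth.shape); 
    P=np.stack([(u-K[0,2])/K[0,0]*depth,(v-K[1,2])/K[1,1]*depth,depth],-1)
    return (P-t)@R
def plane(n,uv,z):
    K,R,t=cam(n); uv=np.atleast_2d(uv); d=np.c_[uv,np.ones(len(uv))]@np.linalg.inv(K).T@R; o=-R.T@t
    return o+d*((z-o[2])/d[:,2])[:,None]
E
python3 - <<'E'
from h import *
for n in("scene","top"):
    p,d=camera(n); cv2.imwrite(f"pics/{n}0.png",p); np.save(f"{n}0.npy",d)
    K,R,t=cam(n); print(n,K[0,0],-R.T@t,R[2])
print(env.get_state())
E
```

```text
scene 376.80262602385625 [-0.06598119  0.457072    0.69207798] [ 0.64182344 -0.45686451 -0.6159038 ]
top 373.53457946503346 [ 0.50643133 -0.02073672  0.97086451] [ 0.07747349  0.0215167  -0.9967622 ]
{'time': 0.1, 'qpos': array([ 1.171888  ,  0.47771846,  0.02232398,  1.55636212, -0.01154656,
        1.10931595, -0.08309298]), 'joint_velocities': array([ 0.00128778, -0.00060359,  0.00022412, -0.00228075, -0.00163162,
       -0.00049082, -0.00193335]), 'joint_torque': array([ 4.48134087e-03, -5.97756636e+01,  1.61390372e+00, -2.81955886e+01,
        1.29122066e-02,  4.96985522e-03, -3.44791511e-05]), 'tcp_pos': array([ 0.19343601, -0.64624537,  0.30301775]), 'orientation': array([-8.23745969e-04,  9.89445429e-01,  1.44903556e-01, -1.57094756e-04]), 'force': array([-0.20864599,  0.22607932, -0.79362819]), 'torque': array([-0.08494708,  0.00656054,  0.02888413]), 'gripper_force': 0.0, 'opening': 0.08539690221192567}
```

View pics/scene0.png

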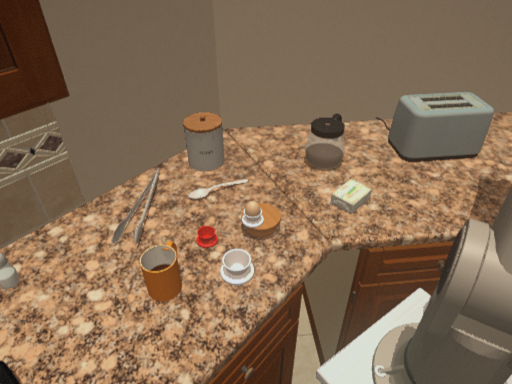

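View pics/top0.png

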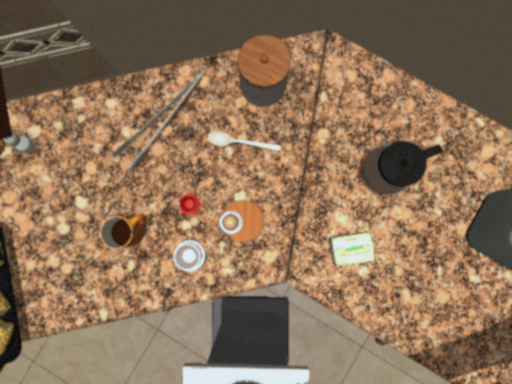

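The top view shows the stand at about (242,221) with the white egg cup near its left edge at about (231,223). A red cup sits at (190,204) and a bigger white cup at (189,256). I'll measure using depth and edges.

```bash
cat >> h.py <<'E'
def measure(verbose=True):
    out={}
    for n in("top","scene"):
        p,d=camera(n); P=cloud(n,d); hsv=cv2.cvtColor(p,cv2.COLOR_BGR2HSV)
        g=plane("top",[[242,221]],0.042)[0]
        near=(np.hypot(P[...,0]-g[0],P[...,1]-g[1])<0.09)&(d>0)
        out[n]=(p,d,P,hsv,near)
    return out
E
python3 - <<'E'
from h import *
from scipy.optimize import least_squares
m=measure()
for n,(p,d,P,hsv,near) in m.items():
    s=near&(abs(P[...,2]-0.042)<0.006); q=P[s]
    print(n,s.sum(),q.mean(0),np.percentile(P[near][:,2],[1,20,50,99]))
    # disc incl. cup: everything above 0.03
    a=near&(P[...,2]>0.03); print('above',a.sum(),P[a].min(0),P[a].max(0))
    white=near&(hsv[...,1]<70)&(hsv[...,2]>120)&(P[...,2]>0.04)
    w=P[white]; print('white',white.sum(),w.min(0),w.max(0),np.median(w,0))
    egg=near&(P[...,2]>0.08); e=P[egg]; print('egg',egg.sum(),e.mean(0),e.max(0))
    v,u=np.where(a); c=p[v.min()-12:v.max()+12,u.min()-12:u.max()+12]
    cv2.imwrite(f"pics/crop_{n}.png",cv2.resize(c,None,fx=8,fy=8,interpolation=cv2.INTER_NEAREST)[:600,:800]); print('crop origin',u.min()-12,v.min()-12)
a=cv2.imread("pics/crop_top.png");b=cv2.imread("pics/crop_scene.png")
H=max(a.shape[0],b.shape[0]);f=lambda x:cv2.copyMakeBorder(x,0,H-x.shape[0],0,0,0)
c=np.hstack([f(a),f(b)]);k=min(1,800/c.shape[1],600/H);print(k,a.shape,b.shape);cv2.imwrite("pics/crops.png",cv2.resize(c,None,fx=k,fy=k))
for n,q in(("mug",(122,233)),("butter",(352,249)),("spoonend",(280,148)),("red",(190,204)),("bigcup",(189,256)),("edge",(240,297))): print(n,m["top"][2][q[1],q[0]])
E
```

```text
top 1008 [0.5186918  0.00116776 0.04321771] [-0.00248016  0.00047657  0.00267165  0.10158259]
above 1388 [ 0.46754198 -0.04004034  0.03727896] [0.5693564  0.06652075 0.10592123]
white 260 [0.48674533 0.01182761 0.04099458] [0.54154112 0.06652075 0.10536499] [0.51270305 0.03576259 0.06996081]
egg 198 [0.51355164 0.03852709 0.09593588] [0.53275205 0.05813478 0.10592123]
crop origin 208 188
scene 535 [0.50439336 0.00720723 0.04230431] [-0.0024118  -0.00031333  0.00165058  0.09978412]
above 970 [ 0.46750767 -0.0388258   0.03059882] [0.56790559 0.06881071 0.1040883 ]
white 253 [0.48795948 0.00788668 0.04126566] [0.56790559 0.06881071 0.10121873] [0.50262689 0.05167103 0.05008843]
egg 160 [0.50873146 0.04601765 0.09217346] [0.52936602 0.05951413 0.1040883 ]
crop origin 229 189
0.7692307692307693 (520, 536, 3) (432, 504, 3)
mug [0.482755   0.31194998 0.0390685 ]
butter [ 0.45212881 -0.25957037  0.03970727]
spoonend [ 0.71013931 -0.08328944  0.00112819]
red [0.55933569 0.1487037  0.0082015 ]
bigcup [0.42661285 0.14630577 0.01635455]
edge [ 0.1676208   0.04672974 -0.82844776]
```

View pics/crops.png

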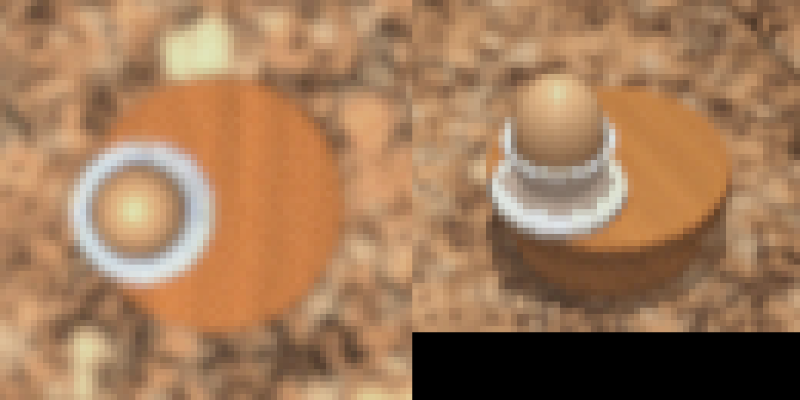

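Both crops agree: the cup's foot is on the stand's +y edge. Next I'll do an exact circle fit for both, shut the gripper and move over beside the stand.

```bash
cat >> h.py <<'E'
from scipy.optimize import least_squares
def fitc(q,r): return least_squares(lambda c:np.hypot(q[:,0]-c[0],q[:,1]-c[1])-r,q.mean(0)[:2],loss="soft_l1",f_scale=.001).x
def edge(mask):
    c=max(cv2.findContours(cv2.resize(mask.astype(np.uint8)*255,None,fx=8,fy=8,interpolation=cv2.INTER_LINEAR).__gt__(127).astype(np.uint8),cv2.RETR_EXTERNAL,cv2.CHAIN_APPROX_NONE)[0],key=cv2.contourArea)[:,0]
    return (c+.5)/8-.5
def locate(n):
    p,d,P,hsv,near=measure()[n]
    near=cv2.dilate(near.astype(np.uint8),np.ones((3,3)))>0
    a=near&(P[...,2]>0.034)&(P[...,2]<.115); w=a&(hsv[...,1]<90)&(hsv[...,2]>110)&(P[...,2]<.075)
    q=plane(n,edge(a),.042); o=-cam(n)[1].T@cam(n)[2]
    f=plane(n,edge(w),.048)
    return a,w,q,f
E
python3 - <<'E'
from h import *
a,w,q,f=locate("top"); print("stand",fitc(q[q[:,1]<0.01],.052),"cup",fitc(f,.028), np.ptp(f,axis=0))
a,w,q,f=locate("scene"); 
s=q[(q[:,1]<0.02)&(q[:,0]>0.49)]; print("scene stand",fitc(s,.052), "cup near side",fitc(f[(f[:,0]<.515)],.028))
print(env.nose_length)
c=np.array([.514,.0388]);s=np.array([.5185,.012]); d=(s-c)/np.linalg.norm(s-c)
for sg in(1,-1):
    x=np.r_[d*sg,0]; M=np.c_[x,np.cross([0,0,-1],x),[0,0,-1]]
    from scipy.spatial.transform import Rotation as Ro
    qq=np.roll(Ro.from_matrix(M).as_quat(),1); b=c-d*.06
    print(sg,qq,[kin.inverse_kinematics([b[0],b[1],z],qq) for z in(.3,.118)])
E
```

```text
stand [0.5178235  0.01124818] cup [0.51388441 0.03884282] [0.05893494 0.05672528 0.        ]
scene stand [0.52401316 0.01369441] cup near side [0.51111984 0.04406523]
0.0726
1 [-0.          0.76341087 -0.64591318  0.        ] [array([-1.27778072,  0.48934387,  1.29797274,  1.99186667, -0.54080586,
        1.07428555, -2.7105754 ]), array([ 0.56461175,  0.83819177, -1.19225137,  2.02509569,  0.96314795,
        0.99991108,  2.17767734])]
-1 [0.         0.64591318 0.76341087 0.        ] [array([ 0.46098085,  0.35220108, -0.93780635,  1.89443899,  0.32516773,
        1.05644205, -0.44434692]), array([ 0.22474998,  0.57374883, -0.67563692,  2.04415173,  0.54937484,
        0.70772087, -0.63678903])]
```

```bash
cat >> h.py <<'E'
from scipy.spatial.transform import Rotation as Ro
def quat(d):
    x=-np.r_[d/np.linalg.norm(d),0]; return np.roll(Ro.from_matrix(np.c_[x,np.cross([0,0,-1],x),[0,0,-1]]).as_quat(),1)
def st(m=""):
    s=env.get_state(); print(m,"t",round(s["time"],2),"tcp",s["tcp_pos"].round(4),"F",s["force"].round(2),"op",round(s["opening"],4)); return s
C=np.array([.5139,.0388]);S=np.array([.5178,.0112]);D=(S-C)/np.linalg.norm(S-C);Q=quat(D)
E
python3 - <<'E'
from h import *
env.grip(0); st()
p=S+D*.035
env.reach([p[0],p[1],.25],Q); st("over")
env.movel([p[0],p[1],.135],.12); st("low")
print(env.movel([p[0],p[1],.108],.012,stop_force=2.5)); st("touch")
i,d=camera("scene"); cv2.imwrite("pics/touch.png",cv2.resize(i[130:280,180:380],None,fx=4,fy=4))
env.movel([p[0],p[1],.16],.12); st("up")
E
```

```text
t 1.17 tcp [ 0.1935 -0.6467  0.3039] F [-0.03 -0.37  0.28] op -0.0
over t 3.67 tcp [ 0.5229 -0.0247  0.25  ] F [-0.8  -0.1   1.17] op 0.0001
low t 4.78 tcp [ 0.5232 -0.0233  0.1356] F [-0.33 -0.26 -0.51] op -0.0
True
touch t 6.33 tcp [ 0.5227 -0.0234  0.1147] F [-1.44 -0.3   6.11] op -0.0003
up t 6.91 tcp [ 0.5226 -0.0237  0.1599] F [ 0.39 -0.15 -0.89] op 0.0001
```

View pics/touch.png

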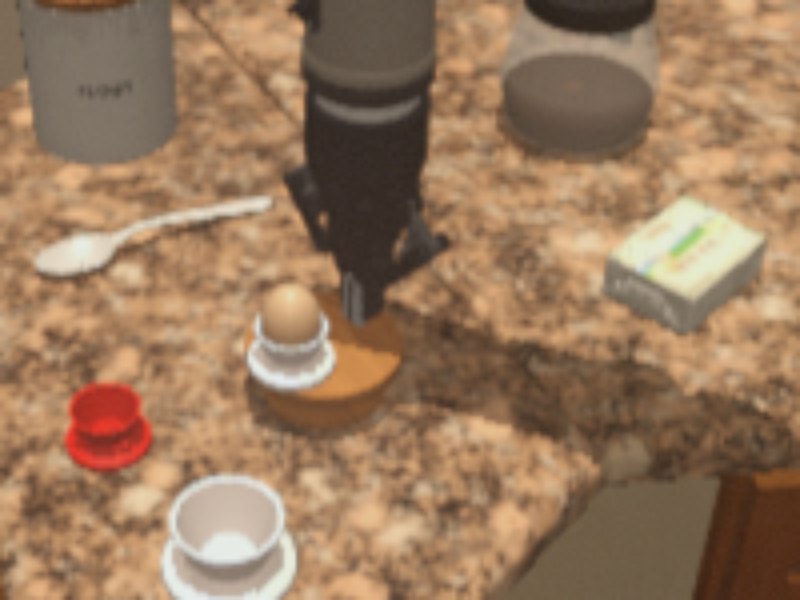

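The picture shows the closed fingertips on the stand top at about (360,310), and the height checks out: a 0.1147 m touch equals 42 mm plus the nose length. The cup is untouched. Knuckles stick out along tool y only, so pushing with the x-face is right. First push stops 5 mm short.

```bash
cat >> h.py <<'E'
def push(c,tgt,z=.1175,half=.011):
    """straight push of the cup from c toward tgt (finger's flat face), then back off and up"""
    d=(tgt-c)/np.linalg.norm(tgt-c); q=quat(d)
    P=lambda xy,z:[xy[0],xy[1],z]
    a=c-d*(.028+half+.018)
    env.reach(P(a,.22),q); env.movel(P(a,z),.1)
    st("down"); env.movel(P(c-d*(.028+half+.003),z),.05)
    env.movel(P(tgt-d*(.028+half),z),.015); s=st("pushed")
    env.movel(P(tgt-d*(.028+half+.012),z),.05)
    env.movel(P(a,.22),.12); st("up")
E
python3 - <<'E'
from h import *
env.movel([*(S+D*.035),.22],.15)
push(C,S-D*.005)
b=S-D*.13; env.movel([*b,.25],.2)
i,_=camera("top"); cv2.imwrite("pics/p1.png",cv2.resize(i[150:300,150:350],None,fx=4,fy=4))
a,w,q,f=locate("top"); st()
print("cup",fitc(f,.028),np.ptp(f,axis=0),"stand -y",fitc(q[q[:,1]<0.01],.052),"all",fitc(q,.052))
E
```

```text
down t 9.18 tcp [0.5064 0.0954 0.1181] F [ 0.81 -0.31  0.53] op 0.0002
pushed t 11.51 tcp [0.5117 0.0548 0.1175] F [ 0.05  0.24 -0.03] op 0.0002
up t 12.93 tcp [0.5055 0.0947 0.2193] F [-0.75  0.2  -0.28] op 0.0003
 t 13.51 tcp [0.4994 0.1388 0.2492] F [-0.34  0.58  0.07] op 0.0001
cup [0.51826452 0.01653379] [5.89580436e-02 5.91460102e-02 1.11022302e-16] stand -y [0.51786384 0.01128884] all [0.51775567 0.01081077]
```

View pics/p1.png

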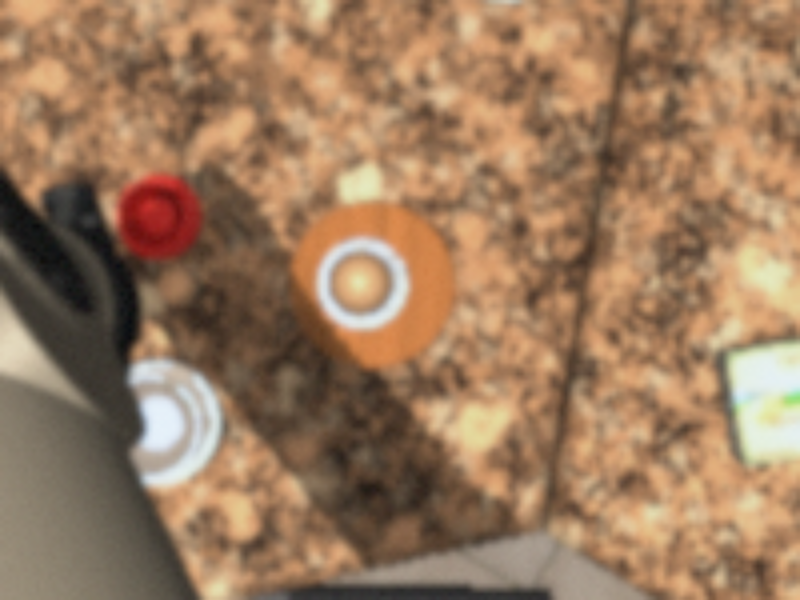

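The cup moved as planned. In the picture it is centred at about (362,284) and the stand at (374,285), so it is 5–7 mm short. One more touch of 6 mm should do, with a check against a colour-based stand fit.

```bash
python3 - <<'E'
from h import *
c=np.array([.5183,.0168]); push(c,np.array([.5178,.0107]))
env.movel([.498,.145,.25],.2); env.dwell(.3)
i,_=camera("top"); cv2.imwrite("pics/p2.png",cv2.resize(i[171:271,182:302],None,fx=6,fy=6,interpolation=cv2.INTER_CUBIC))
j,_=camera("scene"); cv2.imwrite("pics/p2s.png",cv2.resize(j[170:260,200:320],None,fx=6,fy=6,interpolation=cv2.INTER_CUBIC))
a,w,q,f=locate("top"); st()
print("cup",fitc(f,.028),"stand",fitc(q,.052),len(q))
hsv=cv2.cvtColor(i,cv2.COLOR_BGR2HSV)
m=w.copy(); ring=edge(a); print("px cup",edge(w).mean(0),cv2.minEnclosingCircle(edge(w).astype(np.float32)),"px stand",cv2.minEnclosingCircle(ring.astype(np.float32)))
E
```

```text
down t 15.09 tcp [0.5234 0.0738 0.1181] F [ 0.83 -0.27  0.1 ] op 0.0001
pushed t 16.3 tcp [0.521  0.0495 0.1175] F [-0.37  0.33  0.59] op 0.0001
up t 17.7 tcp [0.5225 0.0732 0.2193] F [-0.94 -0.15 -0.69] op -0.0002
 t 18.76 tcp [0.4981 0.1447 0.2499] F [ 0.57 -0.05  0.07] op 0.0003
cup [0.51770333 0.01048912] stand [0.51773593 0.01079202] 992
px cup [242.64131883 220.70170959] ((242.6107940673828, 220.72393798828125), 12.276110649108887) px stand ((242.52757263183594, 220.7642059326172), 21.257293701171875)
```

View pics/p2.png

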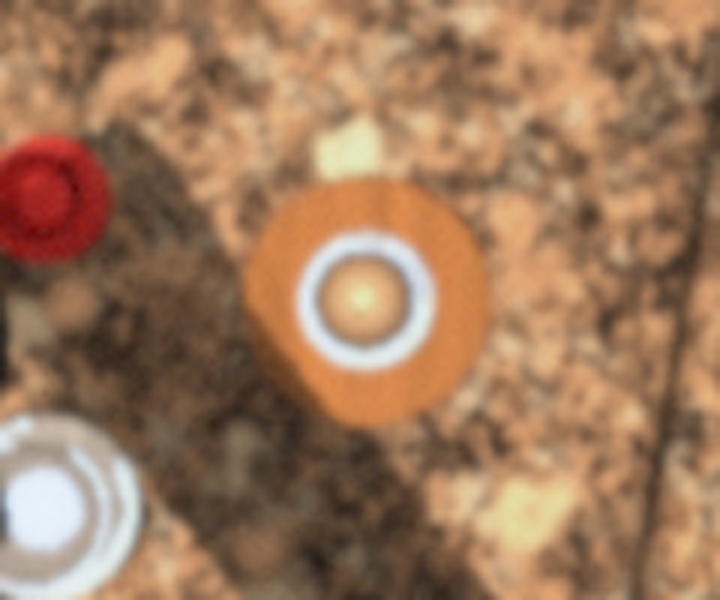

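View pics/p2s.png

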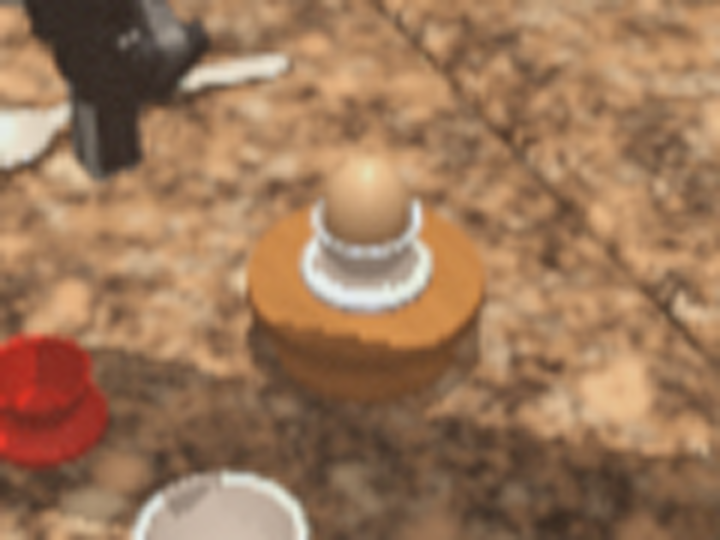

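In the top view the cup at (366,300) is concentric with the stand at (367,302). The scene view agrees, with the egg seated and the gripper clear. I'm handing in the job.

```bash
python3 -c "
from h import *
print(job.job_done())"
```

```text
the job is handed in; nothing more can be done
None
```

The egg cup now stands within about 1 mm of the stand's centre by the top-camera fit, moved there with two light pushes on its foot; the egg is still seated, the gripper is clear, and the job is handed in (no verdict was returned).

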